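# Start a run on the gas analyser's control console

## Task

Start a run on the analyser's modular control console, pressing with the fingertips only: first push down the raised far end of the rocker switch until it is fully over, then push the square gas key fully home, then press the small round start button right down and let it come back up. Keep to that order and do not press the big mushroom stop button. Do not lift the modules out of their rack, and leave the crucible, the jar and the spatula where they are.

Things in the scene. Friction and masses are not known exactly. Their poses are not given: they have to be found in the camera images.
- rack: fixed aluminium console rack, an open tray with four bays in a row along its y, 90 mm (x) by 297 mm (y), walls 5 mm thick and 25 mm high, floor 5 mm; bays 73 mm apart; any module may stand in any bay. Origin at the centre of its underside on the bench; x points away from the robot, turned up to 0.35 rad either way
- rocker_module: cream box, 76 mm (along its x) by 64 mm (along its y) and 45 mm tall, 0.35 to 0.7 kg, standing loose in a bay of the rack with 2 mm of play; origin at the centre of its underside, z up, x pointing away from the robot (turned with the rack), y along the row. Carries the rocker switch (grey, 50 mm long along x, 26 mm wide, a shallow V in profile)
- gas_module: cream box, 76 mm (along its x) by 64 mm (along its y) and 45 mm tall, 0.35 to 0.7 kg, standing loose in a bay of the rack with 2 mm of play; origin at the centre of its underside, z up, x pointing away from the robot (turned with the rack), y along the row. Carries the square gas key (grey, 26 mm square)
- start_module: cream box, 76 mm (along its x) by 64 mm (along its y) and 45 mm tall, 0.35 to 0.7 kg, standing loose in a bay of the rack with 2 mm of play; origin at the centre of its underside, z up, x pointing away from the robot (turned with the rack), y along the row. Carries the small round start button (grey, flat, 26 mm across)
- stop_module: cream box, 76 mm (along its x) by 64 mm (along its y) and 45 mm tall, 0.35 to 0.7 kg, standing loose in a bay of the rack with 2 mm of play; origin at the centre of its underside, z up, x pointing away from the robot (turned with the rack), y along the row. Carries the mushroom stop button (grey, domed, 42 mm across), which must not be pressed
- rocker (a joint): angle of the rocker about its pivot, which lies 54 mm above its module's underside at the module's centre: 0 is off (far wing raised 7 mm at its outer edge, near wing level), 0.28 rad is fully over, on (far wing level, near wing raised). It starts between 0 and 0.05. Pushing the far wing down raises the value; it has no spring, and stays where it is left; 2 to 5 N at the press point moves it
- rocker_press (a point): where to press the rocker: on the top of its far wing, on the centre line, 17 mm out from the pivot (the wing is 25 mm long); moves with the rocker, from about 4.5 mm above the pivot when off to level with the pivot when on
- gas (a joint): how far the square gas key is pushed in: 0 fully out, 0.008 m fully home; it starts between 0 and 0.002. No spring: about 4 N pushes it down, and it stays where it is left
- gas_top (a point): centre of the square gas key's flat top, 61 mm above its module's underside when fully out, 53 mm when home; moves with the key
- start (a joint): how far the start button is pressed: 0 up, 0.006 m right down; it springs back up; 1.5 N starts it, 5 N presses it right down
- start_top (a point): centre of the start button's flat top, 59 mm above its module's underside when up; moves with the button
- stop (a joint): how far the stop button is pressed: 0 up, 0.006 m down; sprung, 1.5 to 5 N
- stop_top (a point): centre of the mushroom stop button's domed top, 65 mm above its module's underside
- crucible: loose white ceramic crucible on the bench on the robot's side of the rack, an open cup 40 mm across and 34 mm tall; origin at the centre of its underside
- jar: loose amber jar with a black lid on the bench beyond the rack, 56 mm across and 75 mm tall; origin at the centre of its underside
- spatula: loose steel lab spatula, 160 mm long, a thin rod 8 mm thick with a flat 14 mm wide blade, lying on the bench on the robot's side of the rack, roughly along the row; origin under its middle
Mind the look-alikes: they are no part of the job. What is shaped like the gas_module but green, turquoise or yellow is not meant.

How it is judged:
On the way, in this order (a step that is already met when the one before it is completed fails the run):
1. the rocker is fully over (value of joint rocker above 0.25 rad), for 0.1 s.
2. the square gas key is fully home (value of joint gas above 0.007 m), for 0.1 s.
3. the start button is pressed right down (value of joint start above 0.0048 m), for 0.05 s.
At the end, for the whole second after the job is handed in: The rocker is over (above 0.25 of 0.28 rad), the gas key is home (above 7 of 8 mm), start and stop buttons are up (within 1 mm), all four modules stand in their bays (raised under 4 mm, tilted under 0.06 rad), and crucible, jar and spatula are within 15 mm of where they were (value of joint rocker above 0.25 rad and value of joint gas above 0.007 m and value of joint each of start, stop below 0.001 m and z of each of rocker_module, gas_module, start_module, stop_module in the frame of rack below 0.009 m and angle between each of rocker_module, gas_module, start_module, stop_module's own z axis and vertical below 0.06 rad and distance of each of crucible, jar, spatula from where it was at the start of the episode below 0.015 m); the robot touches nothing.
It fails at once if the gas key is pushed in (past 4 mm) before the rocker is over (value of joint gas above 0.004 m and value of joint rocker below 0.22 rad).
It fails at once if the start button is pressed (past 2 mm) before the gas key is home (value of joint start above 0.002 m and value of joint gas below 0.0065 m).
It fails at once if the stop button is pressed (past 2 mm) (value of joint stop above 0.002 m).
It fails at once if a module is lifted (over 8 mm) or tipped out of its bay (z of any of rocker_module, gas_module, start_module, stop_module in the frame of rack above 0.013 m or angle between any of rocker_module, gas_module, start_module, stop_module's own z axis and vertical above 0.15 rad).
It fails at once if the crucible, jar or spatula is moved more than 15 mm (distance of any of crucible, jar, spatula from where it was at the start of the episode above 0.015 m).
It also fails if it takes over 42 s, if anything falls off the work surface, if the arm or the gripper's body presses on something with over 40 N, if the wrist force passes 120 N, or if a joint passes its speed limit or range.

## Robot

A 6-joint arm with a two-finger parallel gripper is mounted at the origin on the work surface. World frame = base frame: x ahead of the robot, y to its left, z up, the work surface at z = 0. Lengths are in m, angles in rad, forces in N, time in s.
With the tool pointing down it reaches from about 0.35 to 1 m from the base axis. Payload 7.1 kg.
Tool frame: the origin (TCP) lies at the very end of the fingers, on their centre line; the grasp point (between the pads) lies 19 mm behind it; z points along the fingers, y is the line along which they close (so a half turn about z gives the same grasp; the last joint's range is limited). The gripper opens to 85 mm and grips with 20 to 120 N. Pads are 22 mm wide; open, the fingers measure 114 mm over their backs; the gripper's body (76 mm by 85 mm) begins 54 mm behind the grasp point. The pads swing forward as they close: fully open they stand 13 mm farther back than shut.
Start: joints at [1.24, 0.423, 1.63, -0, 1.089, -0.019], TCP at [0.192, 0.595, 0.231] pointing down, gripper open.
Joint ranges: [-3, 3], [-0.9, 2.11], [0.09, 2.58], [-1.31, 4.45], [0.11, 2.69], [-2.54, 2.54]. Speed limits (rad/s): [2.39, 2.39, 3.01, 3.14, 3.14, 3.14].

## Interface

Orientations are given as a rotation vector (axis times angle).
In Python, from workcell import env gives the robot as it stands.
- The arm moves only by the tool arm_command, never from a script. Its argument "plan" is a list of rows, each a list of 7 numbers: the finger opening in mm, from 0 to 85.4, then the shift along the tool's x, y, z in mm, then the turn, a rotation vector about the tool's x, y, z in degrees. In form: [[gripper, dx, dy, dz, ax, ay, az], ...]. A call has 1 to 8 rows; each row shifts and turns the commanded pose from where the row before left it, along the tool's axes as they then stand; what a row does not reach is not made up. A row lasts 1/10 s, in which the tool goes at most 50 mm and 8.59 degrees, less where a joint would pass 70% of its speed; a pose out of reach is approached as far as the arm can. A call with a gripper value outside its range is refused whole. The fingers move at their own pace and stop on an object; "newtons" is the grip in N (left out, the last holds). Time passes only in rows, so rows that do not move let the fingers close. It gives the time, the measured TCP pose, the force, the opening and the grip force at its end, in the units of the state.
- env.get_state(): the state, without advancing time (a new reading comes with each control period).
- env.snapshot(name): name is "side" or "top"; returns the picture (420x560x3 uint8, red, green, blue); there is no depth.
- env.camera_info(name): a dict with "camera_matrix" (3x3 intrinsics, pixels), "origin" and "orientation" of the camera in the world. Camera axes: x right, y up, looking along -z (the intrinsics and any distortion apply to the point x, -y, -z); pixel columns grow to the right and rows downward; lengths in m; the calibration is good to about 2 mm. A picture is of the moment at which its call begins. camera_info takes no time and is no camera call.
- env.hand_in(): hands the job in; it is judged then, once.
Trained networks look in the newest picture that a camera, given by its name, has taken for a name from the list of things; names that differ only in an ending like _2 or _b are one class to them, and where a whole thing is asked for, a point or a joint stands for the part that bears it (a point fixed in the world has none). Each returns a list of dicts, best first, with "p" (0 to 1); they miss things now and then, are a little off and sometimes report something else, mostly with a low value. They report only what shows in the picture. A call takes as long as a camera call. They do not tell look-alikes from the thing itself.
- env.silhouettes(thing, camera): "region" (420x560 bool, what is visible of it) and "point" ([column, row] in pixels, amid what is visible of it).
- env.tip_of(thing, camera): "point" ([column, row] in pixels: a listed point, or the origin of a listed thing).
The state is a dict: "t": time; "qpos": joint angles; "dq": joint speeds; "effort": joint torques, N m; "position": TCP position; "tcp_rot": TCP orientation; "force": force on the tool from outside, world axes, zero at the start; "wrist_torque": the same for the moment, N m; "gripper_width": finger opening in m; "gripper_force": force on a finger pad.
Only numpy, scipy, OpenCV 4.12 (cv2) and the standard library are available. Lean on these libraries where they do the work, as an engineer would, in place of code of your own. Each camera call takes 0.05 s, during which the arm holds its last target. There are 200 camera calls.

## Working session

There is one attempt and no reset: what is moved stays moved. The work goes in short steps, Python scripts to look and compute and a tool call to move; the robot and the scene stay as the last step left them, time stands still between calls to the robot, and variables do not carry over. Pictures are saved under pics/ and viewed, at most 10 in all, crops included, and the job is handed in when it is done.

Besides the shell and the picture viewer there is one more tool, called after "Emit:" as name([rows], argument=value, ...), one row to a line, values as JSON. arm_command: Moves the arm, as the interface text tells. Its arguments: {"type":"object","properties":{"plan":{"type":"array","items":{"type":"array","items":{"type":"number"}}},"newtons":{"type":"number"}},"required":["plan"]}

```bash
mkdir -p pics; cat > h.py <<'E'
from workcell import env
import numpy as np, cv2
from scipy.spatial.transform import Rotation as R
def cam(n):
    c=env.camera_info(n); K=np.array(c["camera_matrix"]); o=np.array(c["origin"]); q=np.array(c["orientation"])
    M=q if q.shape==(3,3) else R.from_rotvec(q).as_matrix() if q.size==3 else None
    return K,o,M,c
def ray(n,p):
    K,o,M,c=cam(n); d=np.linalg.inv(K)@[p[0],p[1],1]; return o,M@(d*[1,-1,-1])
def at_z(n,p,z):
    o,d=ray(n,p); return o+d*(z-o[2])/d[2]
def tri(ps,pt):
    o1,d1=ray("side",ps);o2,d2=ray("top",pt)
    s=np.linalg.lstsq(np.c_[d1,-d2],o2-o1,rcond=None)[0]
    a,b=o1+s[0]*d1,o2+s[1]*d2
    return (a+b)/2,np.linalg.norm(a-b)
E
python3 - <<'E'
from h import *
for n in("side","top"):
    cv2.imwrite(f"pics/{n}0.png",env.snapshot(n)[:,:,::-1]); print(env.camera_info(n))
T={}
for n in("side","top"):
    for t in["rocker_press","gas_top","start_top","stop_top","rocker_module","rack"]:
        r=env.tip_of(t,n); T[t,n]=r
        for x in r[:3]: print(n,t,np.round(x["point"],1),round(x["p"],2))
for t in["rocker_press","gas_top","start_top","stop_top","rocker_module","rack"]:
    for a in T[t,"side"][:2]:
        for b in T[t,"top"][:2]: p,e=tri(a["point"],b["point"]);print(t,np.round(p,4),round(e,4))
print(env.get_state())
E
```

```text
{'camera_matrix': array([[479.63965416,   0.        , 282.36239272],
       [  0.        , 479.63965416, 216.25830984],
       [  0.        ,   0.        ,   1.        ]]), 'origin': array([0.31261663, 0.5063312 , 0.59856931]), 'orientation': array([ 0.26620356, -1.03256278, -2.42237632])}
{'camera_matrix': array([[524.91337809,   0.        , 278.18836561],
       [  0.        , 524.91337809, 200.14800682],
       [  0.        ,   0.        ,   1.        ]]), 'origin': array([0.48617332, 0.07438608, 0.90919304]), 'orientation': array([ 0.06403752, -0.04390707, -1.59812074])}
side rocker_press [272.  275.1] 0.84
side gas_top [185.3 330.5] 0.93
side gas_top [352.6 358.5] 0.81
side gas_top [215.2 200.9] 0.66
side start_top [330.3 184.5] 0.59
side rocker_module [281.8 304.8] 0.71
top rocker_press [247.6 201.9] 0.76
top gas_top [293.4 101.2] 0.78
top gas_top [294.9 204.9] 0.62
top gas_top [161.7 176. ] 0.55
top start_top [383.  194.1] 0.71
top start_top [250.5 211. ] 0.41
top stop_top [337.1 197.2] 0.71
top rocker_module [248.9 211.9] 0.69
top rocker_module [311.3 207.6] 0.45
top rack [31
[... 396 characters left out ...]
14
{'t': 0.7, 'qpos': array([ 1.23999171e+00,  4.23064705e-01,  1.62989856e+00,  2.12600540e-05,
        1.08861870e+00, -1.90084230e-02]), 'dq': array([ 1.05969957e-03,  1.19355229e-03, -2.24071125e-05,  1.66485757e-03,
        3.70527335e-04,  1.88335962e-04]), 'effort': array([-1.51053257e-03, -5.57195127e+01, -2.82096183e+01, -1.48447816e-04,
        8.06939079e-04, -3.01536613e-05]), 'position': array([0.19169976, 0.5948561 , 0.23134168]), 'tcp_rot': array([-4.87799528e-01, -3.10347405e+00, -2.16828090e-05]), 'force': array([ 0.32343579, -0.31063676,  0.40018286]), 'wrist_torque': array([-0.01258088,  0.03154941, -0.00971711]), 'gripper_force': 0.0, 'gripper_width': 0.08568901349969833}
```

View pics/side0.png

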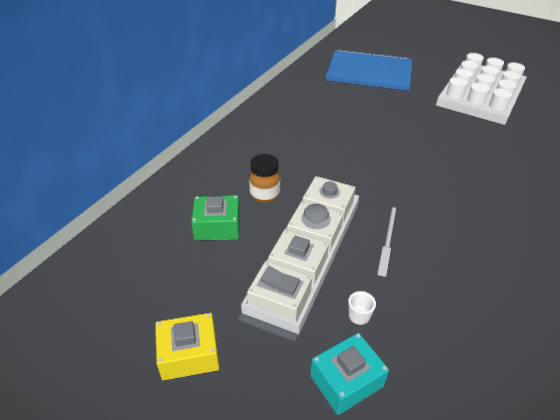

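View pics/top0.png

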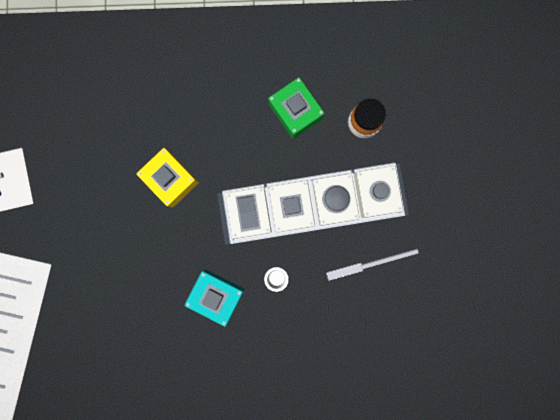

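```bash
python3 - <<'E'
from h import *
for n in("side","top"): env.snapshot(n)
P={}
for t,z in[("rocker_press",.0635),("gas_top",.065),("start_top",.064),("stop_top",.070)]:
    for n in("side","top"):
        for x in env.silhouettes(t.split("_")[0] if 0 else t,n)[:4]:
            r=x["region"]; ys,xs=np.nonzero(r)
            print(t,n,np.round(x["point"],1),round(x["p"],2),r.sum(),np.round([xs.mean(),ys.mean()],1),np.round(at_z(n,x["point"],z),4))
for t,ps,pt in[("gas",(300,243),(291.5,206)),("stop",(316,211),(336.5,199)),("start",(330,186),(380,190))]:
    print(t,tri(ps,pt))
for pt,z in[((247.6,201.9),.0635),((291.5,205.5),.066),((336.5,198.5),.07),((380.5,190),.064)]: print(at_z("top",pt,z))
print(R.from_rotvec(env.get_state()["tcp_rot"]).as_matrix().round(3))
im=env.snapshot("top")[150:260,200:420,::-1]
cv2.imwrite("pics/topc.png",cv2.resize(im,None,fx=3.6,fy=3.6,interpolation=cv2.INTER_CUBIC))
E
```

```text
rocker_press side [278.9 291.2] 0.65 2611 [280.1 290.6] [0.5169 0.157  0.0635]
rocker_press side [280.7 278.7] 0.58 667 [279.9 280.8] [0.5259 0.1369 0.0635]
rocker_press top [246.3 213. ] 0.92 541 [247.9 212.1] [0.525  0.1364 0.0635]
gas_top side [301.4 246.7] 0.76 353 [299.1 245.8] [0.5299 0.0694 0.065 ]
gas_top side [351.8 362.1] 0.76 523 [351.1 360.3] [0.3852 0.204  0.065 ]
gas_top side [211.6 201.8] 0.74 270 [214.3 204.9] [0.7049 0.0586 0.065 ]
gas_top side [183.4 334.9] 0.7 444 [184.5 333.7] [0.585  0.2797 0.065 ]
gas_top top [294.3 102.5] 0.81 313 [296.4 104.2] [0.7031 0.0537 0.065 ]
gas_top top [292.  208.5] 0.78 243 [291.8 206. ] [0.5301 0.0625 0.065 ]
gas_top top [209.4 300.3] 0.75 269 [212.5 299.4] [0.3874 0.1984 0.065 ]
gas_top top [165.1 177.2] 0.64 292 [163.8 175.5] [0.5867 0.2667 0.065 ]
start_top side [331.4 188.4] 0.55 158 [330.2 188.4] [ 0.5515 -0.076   0.064 ]
start_top side [311.9 212.9] 0.24 381 [316.3 213.2] [ 0.5515 -0.0049  0.064 ]
start_top top [381.3 193. ] 0.6 179 [380.5 190.5] [ 0.5511 -0.082   0.064 ]
stop_top side [314.2 212.2] 0.85 333 [316.1 213.2] [ 0.5464 -0.0025  0.07  ]
stop_top top [338.  196.3] 0.88 546 [337.2 198.6] [ 0.5473 -0.0116  0.07  ]
gas (array([0.53477083, 0.06346622, 0.06485121]), np.float64(0.0013360130154822473))
stop (array([ 0.54452746, -0.00860566,  0.06842533]), np.float64(0.002996762823920327))
start (array([ 0.5560816 , -0.08000748,  0.06438753]), np.float64(0.00027821593733988936))
[0.54287862 0.13387837 0.0635    ]
[0.53489861 0.06318858 0.066     ]
[ 0.54384278 -0.0090627   0.07      ]
[ 0.55596162 -0.08093425  0.064     ]
[[-0.952  0.307 -0.   ]
 [ 0.307  0.952  0.   ]
 [ 0.     0.    -1.   ]]
```

View pics/topc.png

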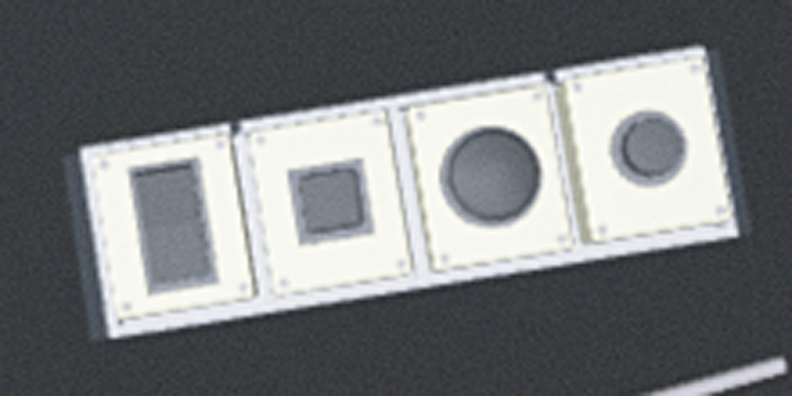

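Emit:
arm_command([
  [0,-39.5,-27.3,0,0,0,0],
  [0,-39.5,-27.3,0,0,0,0],
  [0,-39.5,-27.3,0,0,0,0],
  [0,-39.5,-27.3,0,0,0,0],
  [0,-39.5,-27.3,0,0,0,0],
  [0,-39.5,-27.3,0,0,0,0],
], newtons=40)

```text
t: 1.85
position: [0.3679, 0.3647, 0.2316]
tcp_rot: [0.487, 3.103, 0.001]
force: [0.5, 1.0, -0.7]
gripper_width: -0.0
gripper_force: 0.0
```

Emit:
arm_command([
  [0,-39.5,-27.3,0,0,0,0],
  [0,-39.5,-27.3,0,0,0,0],
  [0,-39.5,-27.3,0,0,0,0],
  [0,-39.5,-27.3,0,0,0,0],
  [0,-39.5,-27.3,0,0,0,0],
  [0,-39.5,-27.3,0,0,0,0],
])

```text
t: 2.45
position: [0.5434, 0.1359, 0.2316]
tcp_rot: [0.488, 3.103, 0.0]
force: [1.4, 1.1, 0.8]
gripper_width: -0.0001
gripper_force: 0.0
```

Emit:
arm_command([
  [0,0,0,12,0,0,8],
  [0,0,0,12,0,0,8],
  [0,0,0,12,0,0,8],
  [0,0,0,12,0,0,8],
  [0,0,0,12,0,0,8],
  [0,0,0,12,0,0,8],
  [0,0,0,12,0,0,8],
  [0,0,0,12,0,0,8],
])

```text
t: 3.25
position: [0.5425, 0.1377, 0.1349]
tcp_rot: [2.065, 2.367, 0.0]
force: [0.6, -0.7, -0.0]
gripper_width: -0.0
gripper_force: 0.0
```

Emit:
arm_command([
  [0,0,0,20,0,0,0],
  [0,0,0,20,0,0,0],
  [0,0,0,19,0,0,0],
  [0,0,0,0,0,0,0],
])

```text
t: 3.65
position: [0.5407, 0.1373, 0.0742]
tcp_rot: [-2.057, -2.372, 0.006]
force: [-0.5, -1.0, -0.2]
gripper_width: 0.0002
gripper_force: 0.0
```

```bash
python3 - <<'E'
from h import *
s=env.snapshot("side")[200:350,180:380,::-1]; t=env.snapshot("top")[150:260,200:400,::-1]
s=cv2.resize(s,(400,300),interpolation=2);t=cv2.resize(t,(400,220),interpolation=2)
t=cv2.copyMakeBorder(t,0,80,0,0,cv2.BORDER_CONSTANT)
cv2.imwrite("pics/c1.png",np.hstack([s,t])); print(env.get_state()["position"])
E
```

```text
[0.54241457 0.13765188 0.07644187]
```

View pics/c1.png

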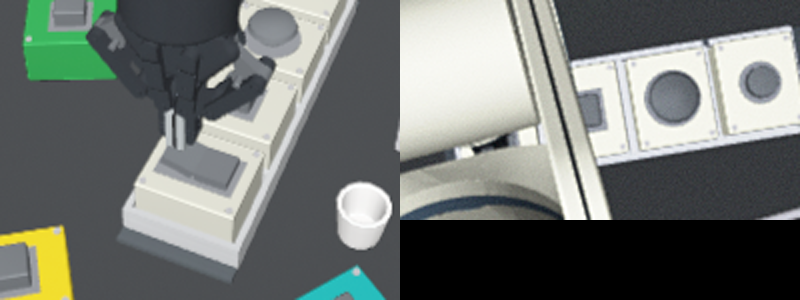

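The side view shows the closed fingertips over the rocker's far wing (crop ~(180,145)). Pressing down.

Emit:
arm_command([
  [0,0,0,5,0,0,0],
  [0,0,0,4,0,0,0],
  [0,0,0,3,0,0,0],
  [0,0,0,2,0,0,0],
  [0,0,0,2,0,0,0],
  [0,0,0,0,0,0,0],
])

```text
t: 4.35
position: [0.5427, 0.1377, 0.0604]
tcp_rot: [2.058, 2.373, 0.001]
force: [1.3, 0.6, 2.7]
gripper_width: -0.0
gripper_force: 0.9
```

Emit:
arm_command([
  [0,0,0,1,0,0,0],
  [0,0,0,1,0,0,0],
  [0,0,0,0,0,0,0],
])

```text
t: 4.65
position: [0.5428, 0.1377, 0.059]
tcp_rot: [2.058, 2.373, 0.001]
force: [0.6, -0.4, 7.5]
gripper_width: -0.0002
gripper_force: 4.0
```

Emit:
arm_command([
  [0,0,0,1,0,0,0],
  [0,0,0,0,0,0,0],
])

```text
t: 4.85
position: [0.5428, 0.1378, 0.0588]
tcp_rot: [2.058, 2.373, 0.001]
force: [-2.3, -1.3, 17.1]
gripper_width: -0.0002
gripper_force: 8.7
```

Emit:
arm_command([
  [0,0,0,-15,0,0,0],
  [0,0,0,-15,0,0,0],
  [0,-36.5,-9,0,0,0,0],
  [0,-36.5,-9,0,0,0,0],
  [0,0,0,8,0,0,0],
  [0,0,0,4,0,0,0],
  [0,0,0,0,0,0,0],
])

```text
t: 5.55
position: [0.5345, 0.0633, 0.075]
tcp_rot: [-2.058, -2.373, 0.001]
force: [-1.1, 0.9, -0.8]
gripper_width: 0.0002
gripper_force: 0.0
```

```bash
python3 - <<'E'
from h import *
s=env.snapshot("side")[200:350,180:380,::-1]
cv2.imwrite("pics/c2.png",cv2.resize(s,(800,600),interpolation=2)); print(env.get_state()["position"],env.get_state()["force"])
E
```

```text
[0.53467802 0.06355014 0.07515565] [-0.02474775  0.44984794  0.17274274]
```

View pics/c2.png

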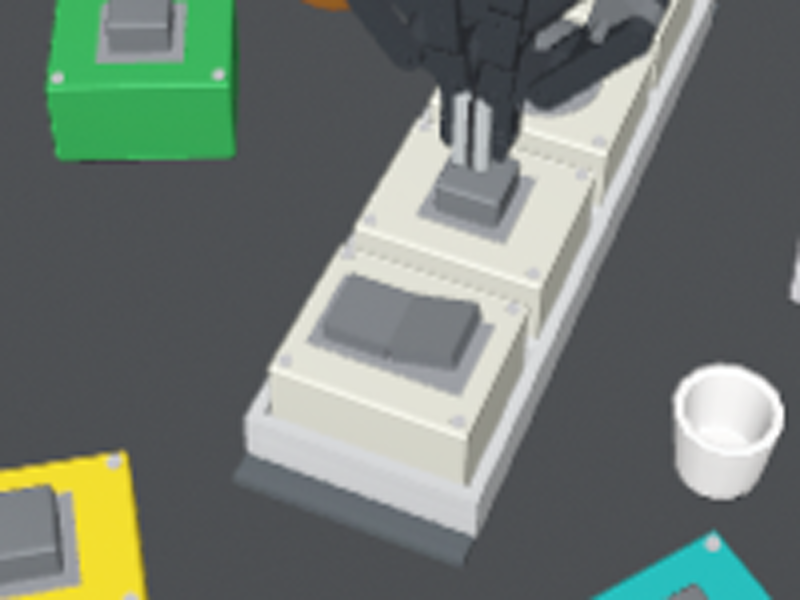

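The rocker lies over (far wing level, near wing raised at (450,320)), and the fingertips are above the gas key at (475,175). Pressing it.

Emit:
arm_command([
  [0,0,0,5,0,0,0],
  [0,0,0,4,0,0,0],
  [0,0,0,3,0,0,0],
  [0,0,0,2,0,0,0],
  [0,0,0,2,0,0,0],
  [0,0,0,1,0,0,0],
  [0,0,0,0,0,0,0],
])

```text
t: 6.3
position: [0.5349, 0.0627, 0.0582]
tcp_rot: [2.058, 2.374, -0.0]
force: [0.6, -0.5, 0.6]
gripper_width: 0.0001
gripper_force: 0.4
```

Emit:
arm_command([
  [0,0,0,1,0,0,0],
  [0,0,0,0,0,0,0],
])

```text
t: 6.5
position: [0.5349, 0.0627, 0.058]
tcp_rot: [2.058, 2.373, 0.0]
force: [-1.8, 2.5, 9.6]
gripper_width: 0.0003
gripper_force: 5.0
```

Emit:
arm_command([
  [0,0,0,1,0,0,0],
  [0,0,0,0,0,0,0],
  [0,0,0,0,0,0,0],
])

```text
t: 6.8
position: [0.535, 0.0627, 0.0579]
tcp_rot: [2.058, 2.373, 0.0]
force: [-5.7, 1.3, 19.9]
gripper_width: 0.0
gripper_force: 10.1
```

Emit:
arm_command([
  [0,0,0,-21,0,0,0],
  [0,0,0,-21,0,0,0],
  [0,-36.2,0,0,0,0,0],
  [0,-36.2,0,0,0,0,0],
  [0,-36.2,0,0,0,0,0],
  [0,-36.2,0.5,0,0,0,0],
  [0,0,0,14,0,0,0],
  [0,0,0,6,0,0,0],
])

```text
t: 7.6
position: [0.5549, -0.0812, 0.077]
tcp_rot: [-2.06, -2.37, 0.002]
force: [-0.4, -0.0, 0.1]
gripper_width: 0.0
gripper_force: 0.0
```

```bash
python3 - <<'E'
from h import *
s=env.snapshot("side")[140:290,210:410,::-1]
cv2.imwrite("pics/c3.png",cv2.resize(s,(800,600),interpolation=2)); print(env.get_state()["position"],env.get_state()["force"])
E
```

```text
[ 0.55414959 -0.08027164  0.07624028] [ 0.26074643 -0.51957975 -1.66651878]
```

View pics/c3.png

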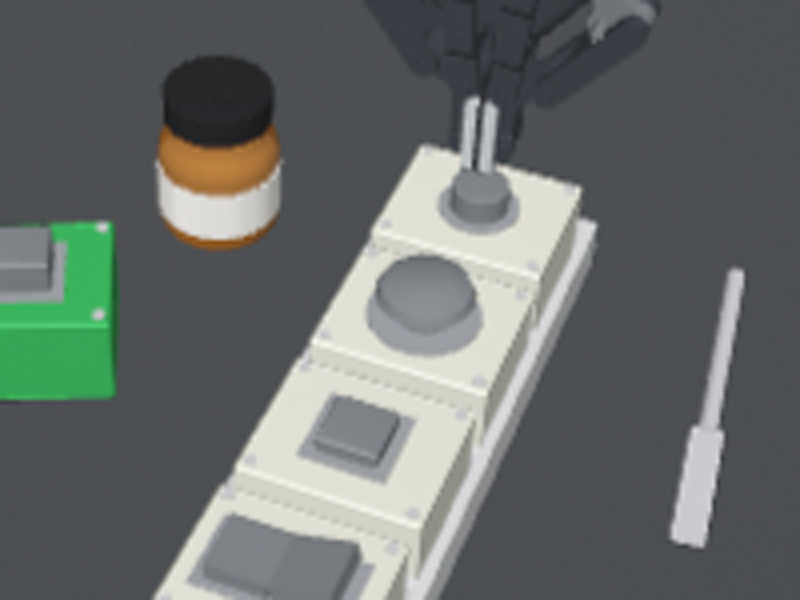

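The gas key is in (about (355,430)) and the fingertips are over the start button at (480,180). Pressing it.

Emit:
arm_command([
  [0,0,0,7,0,0,0],
  [0,0,0,5,0,0,0],
  [0,0,0,3,0,0,0],
  [0,0,0,2,0,0,0],
  [0,0,0,1,0,0,0],
  [0,0,0,1,0,0,0],
  [0,0,0,0,0,0,0],
])

```text
t: 8.35
position: [0.5559, -0.0802, 0.0595]
tcp_rot: [-2.058, -2.373, -0.0]
force: [-1.6, 2.0, 4.1]
gripper_width: 0.0004
gripper_force: 2.0
```

Emit:
arm_command([
  [0,0,0,1,0,0,0],
  [0,0,0,0,0,0,0],
])

```text
t: 8.55
position: [0.556, -0.0803, 0.0585]
tcp_rot: [2.058, 2.373, 0.0]
force: [-1.1, 2.5, 4.0]
gripper_width: -0.0002
gripper_force: 2.3
```

Emit:
arm_command([
  [0,0,0,1,0,0,0],
  [0,0,0,1,0,0,0],
  [0,0,0,0,0,0,0],
])

```text
t: 8.85
position: [0.5561, -0.0804, 0.0578]
tcp_rot: [2.058, 2.373, 0.001]
force: [-5.2, 4.9, 20.0]
gripper_width: -0.0002
gripper_force: 9.8
```

Hard stop reached; lifting clear.

Emit:
arm_command([
  [0,0,0,-10,0,0,0],
  [0,0,0,-30,0,0,0],
  [0,0,0,-40,0,0,0],
  [0,0,0,-40,0,0,0],
  [0,0,0,0,0,0,0],
  [0,0,0,0,0,0,0],
])

```text
t: 9.45
position: [0.5565, -0.081, 0.1772]
tcp_rot: [2.057, 2.371, 0.002]
force: [0.8, 0.4, -0.4]
gripper_width: 0.0001
gripper_force: 0.0
```

```bash
python3 - <<'E'
from h import *
s=env.snapshot("side")[160:340,220:420,::-1]
cv2.imwrite("pics/c4.png",cv2.resize(s,(660,594),interpolation=2)); print(env.get_state()["position"],env.get_state()["force"])
E
```

```text
[ 0.5555293  -0.08069132  0.17587533] [ 0.28868819  0.20271433 -0.06650592]
```

View pics/c4.png

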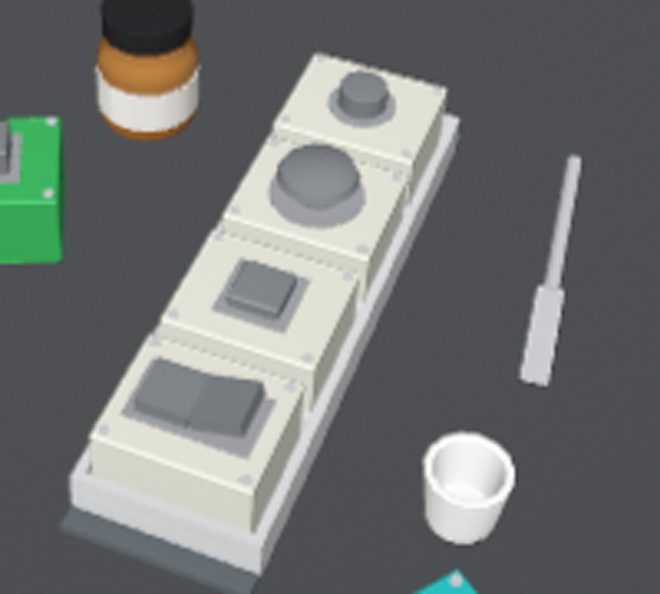

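The rocker is over (200,400), the gas key is low (262,288), the start button is up again (362,95), and all modules are seated.

```bash
python3 -c "
from workcell import env
print(env.hand_in())"
```

```text
the job is handed in; nothing more can be done
None
```

I pressed the rocker, then the gas key, then the start button, each to its hard stop, and handed the job in at about 9.5 s of the 42 s allowed. The last picture shows the rocker over, the gas key down, the start button back up and all modules seated. The hand-in gave no verdict.

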